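# Uncover the blue spanner in the parts bin

## Task

The blue spanner lies in the light grey parts bin underneath the black instrument case. Lift the black case off it and stand it on its feet in the free middle of the bin, then pick up the blue spanner and lay it flat in the green tray. Lower both things before letting go; do not drop them.

Things in the scene. Friction and masses are not known exactly. Their poses are not given: they have to be found in the camera images.
- black_case: Loose black instrument case, white label on top, 90 (x) x 56 (y) mm, 40 mm high: the box spans 14 to 40 mm above the floor, on four feet 14 mm high, 10 mm thick at x +-36, y +-22 mm, level astride the spanner. 160 g. Origin: centre, bottom of the feet; z up. Stands near one end of the bin, its x roughly the bin's x. A white case over a red spanner at the other end is not wanted.
- blue_spanner: Loose flat open-ended spanner, 10 mm thick, 160 mm long (x): blue shank 14 mm wide over the middle 116 mm, bright steel jaws 30 mm wide at both ends. 90 g. Origin: middle of its length, on its underside; z up. It lies flat on the bin's floor under the case, nearly along the case's x, both jaws sticking out beyond the case.
- bin: Light grey open parts bin, 218 mm (its x) by 368 mm (its y) outside, 45 mm high, walls and floor 4 mm thick; stands on the bench, does not move. Origin: centre of its underside; z up. The cases start about 115 mm either side of the centre along its y; the middle third of its length starts empty.
- tray: Green open tray, 238 mm (its x) by 128 mm (its y) outside, 20 mm high, walls and floor 4 mm thick, empty; stands on the bench, does not move. Origin: centre of its underside; z up.
Not all that is in view belongs to the job. Leave any pink look-alike of the black_case alone.

How it is judged:
By the outcome, as a careful person would: the job done as asked, in the order asked, and still so for the second after the job is handed in, with the robot touching nothing.
It also fails if it takes over 56 s, if anything falls off the work surface, if the arm or the gripper's body presses on something with over 40 N, if the wrist force passes 120 N, or if a joint passes its speed limit or range.

## Robot

A 6-joint arm with a two-finger parallel gripper is mounted at the origin on the work surface. World frame = base frame: x ahead of the robot, y to its left, z up, the work surface at z = 0. Lengths are in m, angles in rad, forces in N, time in s.
With the tool pointing down it reaches from about 0.35 to 0.85 m from the base axis. Payload 8.1 kg.
Tool frame: the origin (TCP) lies midway between the tips of the shut fingers; the grasp point (between the pads) lies 19 mm behind it; z points along the fingers, y is the direction in which the jaws open and shut (so a half turn about z gives the same grasp; the last joint's range is limited). The gripper opens to 85 mm and grips with 20 to 120 N. Pads are 22 mm wide; open, the fingers measure 114 mm over their backs; the gripper's body (76 mm by 85 mm) begins 54 mm behind the grasp point. The pads swing forward as they close: fully open they stand 13 mm farther back than shut.
Start: joints at [1.111, 0.13, 1.488, -0, 1.523, -0.085], TCP at [0.22, 0.558, 0.231] pointing down, gripper open.
Joint ranges: [-2.96, 2.96], [-0.89, 2.26], [0.02, 2.5], [-1.34, 4.48], [0, 2.73], [-2.66, 2.66]. Speed limits (rad/s): [2.39, 2.39, 2.79, 3.14, 3.14, 3.14].

## Interface

Orientations are given as a unit quaternion [x, y, z, w].
In Python, from cell import observe, get_image, calibration, finish_job, search_frame, silhouettes, pinpoint gives the robot as it stands.
- The arm moves only by the shell command python3 -m pendant 'ROWS' [FORCE]. ROWS is JSON, a list of rows, each a list of 7 numbers: the shift along the world's x, y, z in mm, then the turn, a rotation vector about the world's x, y, z in degrees, then the finger opening in mm, from 0 to 85.4. In form: [[tx, ty, tz, wx, wy, wz, jaw], ...]. A call has 1 to 20 rows; each row shifts and turns the commanded pose from where the row before left it; what a row does not reach is not made up. A row lasts 1/10 s, in which the tool goes at most 50 mm and 8.59 degrees, less where a joint would pass 70% of its speed; a pose out of reach is approached as far as the arm can. A call is refused whole if a number of a shift passes 50 or a number of a turn 8.59, either way. A call with a gripper value outside its range is refused whole. The fingers move at their own pace and stop on an object; FORCE is the grip in N (left out, the last holds). Time passes only in rows, so rows that do not move let the fingers close. It gives the time, the measured TCP pose, the force and the opening at its end, in the units of the state.
- observe(): the state, without advancing time (a new reading comes with each control period).
- get_image(name): name is "scene" or "top" or "wrist"; returns the picture (400x640x3 uint8, red, green, blue); there is no depth.
- calibration(name): a dict with "camera_matrix" (3x3 intrinsics, pixels), "dist" ([k1, k2, p1, p2, k3] as OpenCV has them; the pictures are not rectified), "view" (4x4, takes a point from world to camera coordinates); the wrist camera has in their place "tool_from_camera" (4x4, takes a point from camera to tool coordinates, whose origin is the TCP and whose axes are the flange's). Camera axes: x right, y up, looking along -z (the intrinsics and any distortion apply to the point x, -y, -z); pixel columns grow to the right and rows downward; lengths in m; the calibration is good to about 2 mm. A picture is of the moment at which its call begins: read the wrist's pose just before it. calibration takes no time and is no camera call.
- finish_job(): hands the job in, once; it reports no verdict.
Trained networks look in the newest picture that a camera, given by its name, has taken for a name from the list of things; names that differ only in an ending like _2 or _b are one class to them, and where a whole thing is asked for, a point or a joint stands for the part that bears it (a point fixed in the world has none). Each returns a list of dicts, best first, with "p" (0 to 1); they miss things now and then, are a little off and sometimes report something else, mostly with a low value. They report only what shows in the picture. A call takes as long as a camera call. They do not tell look-alikes from the thing itself.
- search_frame(camera, name): "at" ([row, column] in pixels, amid what is visible of it).
- silhouettes(camera, name): "mask" (400x640 bool, what is visible of it) and "at" ([row, column] in pixels, amid what is visible of it).
- pinpoint(camera, name): "at" ([row, column] in pixels: a listed point, or the origin of a listed thing).
The state is a dict: "time": time; "joints": joint angles; "qd": joint speeds; "joint_torque": joint torques, N m; "tcp_pos": TCP position; "ee_rot": TCP orientation; "wrist_force": force on the tool from outside, world axes, zero at the start; "moment": the same for the moment, N m; "opening": finger opening in m.
Only numpy, scipy, OpenCV 4.12 (cv2) and the standard library are available. Lean on these libraries where they do the work, as an engineer would, in place of code of your own. Each camera call takes 0.05 s, during which the arm holds its last target. There are 200 camera calls.

## Working session

There is one attempt and no reset: what is moved stays moved. The work goes in short steps, Python scripts to look and compute and a shell command to move; the robot and the scene stay as the last step left them, time stands still between calls to the robot, and variables do not carry over. Pictures are saved under pics/ and viewed, about 8 in all and at most 12, crops included, and the job is handed in when it is done.

```bash
mkdir -p pics
cat > h.py <<'E'
import numpy as np, cv2
from cell import *
from scipy.spatial.transform import Rotation as R
def save(n,f,crop=None,s=1):
    im=get_image(n)
    if crop: r0,r1,c0,c1=crop; im=im[r0:r1,c0:c1]
    if s!=1: im=cv2.resize(im,None,fx=s,fy=s,interpolation=cv2.INTER_CUBIC)
    cv2.imwrite('pics/'+f,im[:,:,::-1])
def camw(n):
    c=calibration(n)
    if 'view' in c: T=np.linalg.inv(np.array(c['view']))
    else:
        s=observe(); B=np.eye(4); B[:3,:3]=R.from_quat(s['ee_rot']).as_matrix(); B[:3,3]=s['tcp_pos']
        T=B@np.array(c['tool_from_camera'])
    return np.array(c['camera_matrix']),np.array(c['dist'],float),T
def toz(n,rc,z):
    K,d,T=camw(n); p=np.array(rc,float).reshape(-1,1,2)[:,:,::-1].copy()
    u=cv2.undistortPoints(p,K,d).reshape(-1,2)
    r=np.c_[u[:,0],-u[:,1],-np.ones(len(u))]@T[:3,:3].T
    return T[:3,3]+r*((z-T[2,3])/r[:,2])[:,None]
def proj(n,X):
    K,d,T=camw(n); V=np.linalg.inv(T); P=np.atleast_2d(X)@V[:3,:3].T+V[:3,3]
    q=cv2.projectPoints(P*[1,-1,-1],np.zeros(3),np.zeros(3),K,d)[0].reshape(-1,2); return q[:,::-1]
E
python3 - <<'E'
from h import *
a=get_image('scene');b=get_image('top')
cv2.imwrite('pics/a.png',np.vstack([cv2.resize(a,(480,300)),cv2.resize(b,(480,300))])[:,:,::-1])
for n,z in [('black_case',.044),('blue_spanner',.009),('bin',0.02),('tray',0.01)]:
    for d in silhouettes('top',n)[:4]:
        m=d['mask'].astype(np.uint8); r=cv2.minAreaRect(np.argwhere(m)[:,::-1].astype(np.float32))
        print(n,round(d['p'],2),d['at'],[np.round(v,0) for v in r],toz('top',[d['at']],z).round(3))
print(observe())
E
```

```text
black_case 0.94 [245.5, 366.4] [array([365., 247.]), array([43., 27.]), np.float64(50.0)] [[ 0.387 -0.15   0.044]]
black_case 0.7 [176.0, 292.0] [array([291., 176.]), array([27., 42.]), np.float64(6.0)] [[0.539 0.007 0.044]]
black_case 0.61 [267.2, 282.2] [array([282., 263.]), array([43., 28.]), np.float64(62.0)] [[0.344 0.027 0.044]]
blue_spanner 0.82 [199.0, 294.2] [array([293., 177.]), array([14., 70.]), np.float64(1.0)] [[0.495 0.005 0.009]]
bin 0.84 [172.9, 243.4] [array([239., 173.]), array([100., 170.]), np.float64(90.0)] [[0.555 0.119 0.02 ]]
tray 0.76 [159.9, 435.6] [array([436., 162.]), array([ 60., 105.]), np.float64(4.0)] [[ 0.579 -0.315  0.01 ]]
{'time': 0.3, 'joints': array([ 1.11061586e+00,  1.30674333e-01,  1.48855306e+00, -1.45543736e-05,
        1.52301083e+00, -8.53952421e-02]), 'qd': array([ 2.32629598e-03, -2.54146934e-03, -2.75993348e-03,  1.73712527e-04,
        6.38034767e-05, -2.20545852e-03]), 'joint_torque': array([ 1.30778830e-03, -5.68575096e+01, -5.00032997e+01, -1.40381931e-05,
        8.27086304e-03, -2.84499771e-05]), 'tcp_pos': array([0.2195435 , 0.55819439, 0.23093418]), 'ee_rot': array([ 1.86297438e-01,  9.82493339e-01, -3.12808065e-04, -7.99639036e-05]), 'wrist_force': array([ 0.23128406, -0.63635845,  0.0792287 ]), 'moment': array([-0.04985164,  0.01246362,  0.05044834]), 'opening': 0.08573384107044475}
```

View pics/a.png

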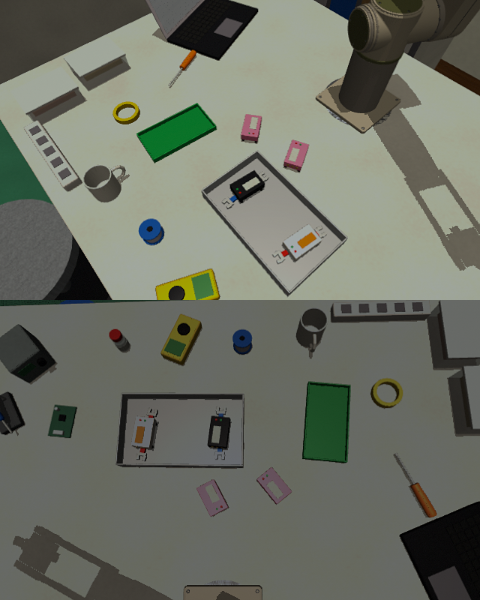

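Run:
```python
from h import *
save('top','b.png',(115,235,150,480),2.4)
bb=toz('top',[[173-50,239-85],[173-50,239+85],[173+50,239+85],[173+50,239-85]],.045);print(bb.round(3))
for n,z in [('bin',.045),('tray',.02),('black_case',.044),('blue_spanner',.009)]:
    for d in silhouettes('top',n)[:4]:
        m=d['mask'].astype(np.uint8)
        if n in('black_case','blue_spanner') and not(150<d['at'][0]<205): continue
        r=cv2.boxPoints(cv2.minAreaRect(np.argwhere(m).astype(np.float32)))
        q=toz('top',r,z); e=[q[1]-q[0],q[2]-q[1]]
        print(n,r.round(0).tolist(),q.mean(0).round(4),[(np.linalg.norm(v).round(3),np.degrees(np.arctan2(v[1],v[0])).round(1)) for v in e])
    print(n,[(d['at'],d['p'],toz('top',[d['at']],.004).round(3)) for d in pinpoint('top',n)[:4]])
print(calibration('wrist')['tool_from_camera'])
```

```text
[[ 0.668  0.319  0.045]
 [ 0.659 -0.065  0.045]
 [ 0.435 -0.062  0.045]
 [ 0.441  0.305  0.045]]
bin [[123.0, 154.0], [223.0, 154.0], [223.0, 324.0], [123.0, 324.0]] [0.5507 0.1244 0.045 ] [(np.float64(0.228), np.float64(-176.5)), (np.float64(0.367), np.float64(-90.8))]
bin [([176.2, 248.1], 0.85, array([[0.551, 0.111, 0.004]]))]
tray [[108.0, 407.0], [214.0, 403.0], [216.0, 464.0], [110.0, 469.0]] [ 0.5743 -0.3121  0.02  ] [(np.float64(0.246), np.float64(174.7)), (np.float64(0.132), np.float64(-93.5))]
tray [([159.2, 433.4], 0.86, array([[ 0.583, -0.312,  0.004]]))]
black_case [[153.0, 281.0], [195.0, 276.0], [198.0, 302.0], [156.0, 308.0]] [0.5408 0.0074 0.044 ] [(np.float64(0.095), np.float64(173.1)), (np.float64(0.058), np.float64(-98.5))]
black_case [([175.0, 290.6], 0.67, array([[0.552, 0.014, 0.004]])), ([265.9, 283.5], 0.66, array([[0.347, 0.029, 0.004]])), ([243.7, 361.4], 0.59, array([[ 0.393, -0.143,  0.004]]))]
blue_spanner [[142.0, 288.0], [212.0, 286.0], [212.0, 299.0], [142.0, 301.0]] [0.5465 0.0065 0.009 ] [(np.float64(0.163), np.float64(178.4)), (np.float64(0.029), np.float64(-92.7))]
blue_spanner []
[[-4.48532626e-04  9.55282125e-01  2.95695555e-01  7.47451464e-02]
 [ 9.99999678e-01  2.31713773e-04  7.68291752e-04 -5.10954860e-04]
 [ 6.65418644e-04  2.95695804e-01 -9.55281921e-01 -1.41420955e-01]
 [ 0.00000000e+00  0.00000000e+00  0.00000000e+00  1.00000000e+00]]
```

View pics/b.png

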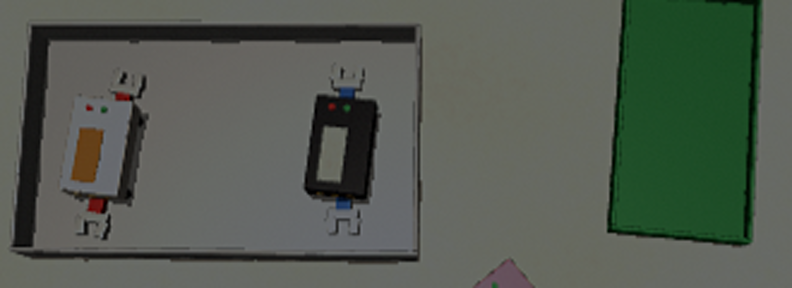

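```bash
python3 -m pendant '[[24.7,-42.4,0,0,0,1.1,85],[24.7,-42.4,0,0,0,1.1,85],[24.7,-42.4,0,0,0,1.1,85],[24.7,-42.4,0,0,0,1.1,85],[24.7,-42.4,0,0,0,1.1,85],[24.7,-42.4,0,0,0,1.1,85],[24.7,-42.4,0,0,0,1.1,85],[24.7,-42.4,0,0,0,1.1,85],[24.7,-42.4,0,0,0,1.1,85],[24.7,-42.4,0,0,0,1.1,85],[24.7,-42.4,0,0,0,1.1,85],[24.7,-42.4,0,0,0,1.1,85],[24.7,-42.4,0,0,0,1.1,85],[0,0,0,0,0,0,85],[0,0,0,0,0,0,85]]'
cat > look.py <<'E'
from h import *
import sys
save('wrist',sys.argv[1])
s=observe(); M=R.from_quat(s['ee_rot']).as_matrix(); print('tcp',s['tcp_pos'].round(4),'jaw',np.degrees(np.arctan2(M[1,1],M[0,1])).round(2),'toolz',M[:,2].round(3))
for n,z in [('black_case',.044),('blue_spanner',.014)]:
    for d in silhouettes('wrist',n)[:3]:
        if d['p']<.3: continue
        r=cv2.boxPoints(cv2.minAreaRect(np.argwhere(d['mask']).astype(np.float32)))
        q=toz('wrist',r,z); e=[q[1]-q[0],q[2]-q[1]]
        print(n,round(d['p'],2),r.round(0).tolist(),q.mean(0).round(4),[(np.linalg.norm(v).round(3),np.degrees(np.arctan2(v[1],v[0])).round(1)) for v in e])
E
python3 look.py c.png
```

```text
time: 2.25
tcp_pos: [0.5408, 0.006, 0.231]
ee_rot: [0.064, 0.998, 0.0, -0.0]
wrist_force: [-0.0, 0.4, 0.4]
opening: 0.0849
tcp [0.5405 0.0071 0.2311] jaw 82.76 toolz [-0.001  0.    -1.   ]
black_case 0.76 [[-33.0, 121.0], [12.0, 80.0], [89.0, 164.0], [43.0, 206.0]] [ 0.3882 -0.1404  0.044 ] [(np.float64(0.057), np.float64(-58.3)), (np.float64(0.097), np.float64(38.6))]
black_case 0.64 [[123.0, 297.0], [210.0, 297.0], [210.0, 352.0], [123.0, 352.0]] [0.5395 0.0092 0.044 ] [(np.float64(0.092), np.float64(-8.5)), (np.float64(0.059), np.float64(82.8))]
black_case 0.58 [[-0.0, 305.0], [25.0, 305.0], [25.0, 358.0], [0.0, 358.0]] [0.3972 0.0333 0.044 ] [(np.float64(0.02), np.float64(-8.0)), (np.float64(0.048), np.float64(82.8))]
blue_spanner 0.59 [[92.0, 330.0], [94.0, 302.0], [234.0, 315.0], [231.0, 343.0]] [0.5446 0.0073 0.014 ] [(np.float64(0.03), np.float64(-91.9)), (np.float64(0.16), np.float64(-2.5))]
```

View pics/c.png

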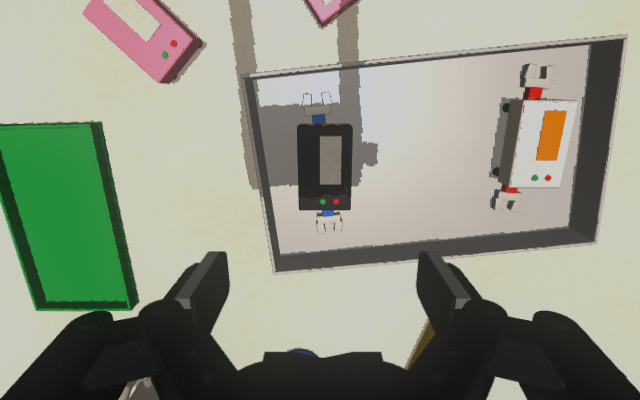

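Run:
```python
from h import *
q=toz('wrist',[[75,245],[37,626],[242,597],[270,275]],.045)
print(q.round(4),q.mean(0)); e=np.diff(q,axis=0);print([(np.linalg.norm(v),np.degrees(np.arctan2(v[1],v[0]))) for v in e])
```

```text
[[ 0.4401 -0.0542  0.045 ]
 [ 0.4493  0.3049  0.045 ]
 [ 0.6607  0.3024  0.045 ]
 [ 0.6496 -0.0607  0.045 ]] [0.54989884 0.12312128 0.045     ]
[(np.float64(0.35922956197637973), np.float64(88.53491386780422)), (np.float64(0.21138652756665968), np.float64(-0.6730210343859726)), (np.float64(0.3632714182712376), np.float64(-91.74781798865175))]
```

```bash
python3 -m pendant '[[0,2,-20,0,0,0,85],[-1,0,-40,0,0,0,85],[0,0,-40,0,0,0,85],[0,0,-30,0,0,0,85],[0,0,-20,0,0,0,85],[0,0,0,0,0,0,85]]'; python3 look.py d.png
```

```text
time: 3.0
tcp_pos: [0.5366, 0.0108, 0.0779]
ee_rot: [0.062, 0.998, 0.0, -0.003]
wrist_force: [-0.7, 0.1, -0.5]
opening: 0.0851
tcp [0.5381 0.0105 0.0802] jaw 82.93 toolz [-0.003  0.    -1.   ]
black_case 0.81 [[153.0, 269.0], [300.0, 269.0], [300.0, 368.0], [153.0, 368.0]] [0.5435 0.0065 0.044 ] [(np.float64(0.095), np.float64(-9.9)), (np.float64(0.064), np.float64(82.9))]
black_case 0.65 [[-0.0, 0.0], [83.0, 0.0], [83.0, 109.0], [0.0, 109.0]] [ 0.4227 -0.1148  0.044 ] [(np.float64(0.041), np.float64(-22.6)), (np.float64(0.059), np.float64(82.2))]
blue_spanner 0.67 [[98.0, 330.0], [102.0, 280.0], [325.0, 298.0], [321.0, 349.0]] [0.5519 0.0027 0.014 ] [(np.float64(0.031), np.float64(-92.6)), (np.float64(0.166), np.float64(-4.5))]
```

View pics/d.png

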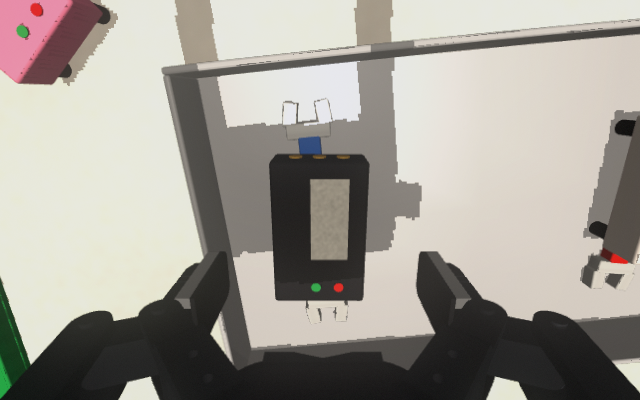

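```bash
python3 -m pendant '[[2,-2,-10,0,0,0,74],[1,0,-20,0,0,0,74],[0,0,-20,0,0,0,74],[0,0,-12,0,0,0,74],[0,0,-6,0,0,0,74],[0,0,0,0,0,0,74],[0,0,0,0,0,0,50],[0,0,0,0,0,0,50],[0,0,0,0,0,0,50],[0,0,0,0,0,0,50]]' 40
```

```text
time: 4.15
tcp_pos: [0.5439, 0.0071, 0.0145]
ee_rot: [0.063, 0.998, -0.0, 0.001]
wrist_force: [-0.4, 0.2, 5.9]
opening: 0.0553
```

```bash
python3 -m pendant '[[0,0,8,0,0,0,50],[0,0,12,0,0,0,50],[0,0,15,0,0,0,50],[0,0,0,0,0,0,50]]' 40
python3 - <<'E'
from h import *
save('wrist','e.png')
E
```

```text
time: 4.55
tcp_pos: [0.545, 0.007, 0.0516]
ee_rot: [0.063, 0.998, -0.0, 0.002]
wrist_force: [0.8, -0.5, -1.0]
opening: 0.0558
```

View pics/e.png

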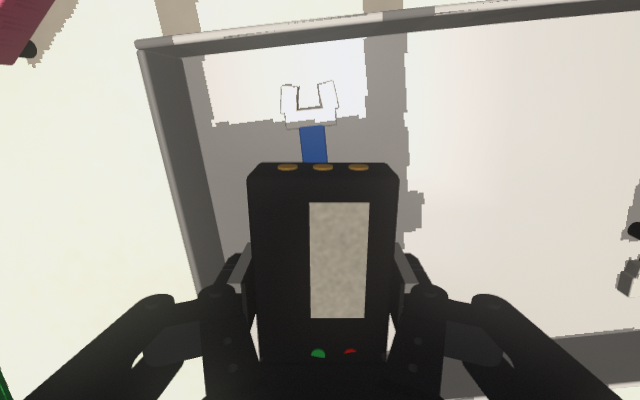

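```bash
python3 -m pendant '[[0,15,0,0,0,1,50],[1,25,0,0,0,1,50],[1,35,0,0,0,1,50],[1,25,0,0,0,1,50],[0,14,0,0,0,1,50],[0,0,0,0,0,0,50],[0,0,-12,0,0,0,50],[0,0,-12,0,0,0,50],[0,0,-6,0,0,0,50],[0,0,-3,0,0,0,50],[0,0,0,0,0,0,50],[0,0,0,0,0,0,50]]' 40
```

```text
time: 5.8
tcp_pos: [0.5457, 0.1206, 0.0149]
ee_rot: [0.019, 1.0, -0.0, -0.0]
wrist_force: [0.0, -0.4, -0.7]
opening: 0.0555
```

```bash
python3 -m pendant '[[0,0,-1,0,0,0,50],[0,0,0,0,0,0,50],[0,0,0,0,0,0,50]]'; python3 -m pendant '[[0,0,-0.7,0,0,0,50],[0,0,0,0,0,0,50],[0,0,0,0,0,0,50]]'
```

```text
time: 6.1
tcp_pos: [0.5458, 0.1207, 0.0145]
ee_rot: [0.019, 1.0, -0.0, 0.0]
wrist_force: [-2.9, -2.8, 5.2]
opening: 0.055
time: 6.4
tcp_pos: [0.5458, 0.1207, 0.0145]
ee_rot: [0.019, 1.0, -0.0, -0.0]
wrist_force: [-6.3, -3.1, 12.5]
opening: 0.0554
```

```bash
python3 -m pendant '[[0,0,0,0,0,0,75],[0,0,0,0,0,0,75],[0,0,0,0,0,0,75],[0,0,20,0,0,0,75],[0,0,40,0,0,0,75],[0,0,50,0,0,0,75],[0,-20,50,0,0,0,75],[0,-45,0,0,0,-2,75],[0,-45,0,0,0,0,75],[0,-5,0,0,0,0,75],[0,0,0,0,0,0,75],[0,0,0,0,0,0,75]]'; python3 look.py f.png
```

```text
time: 7.6
tcp_pos: [0.5456, 0.0083, 0.1696]
ee_rot: [0.036, 0.999, 0.0, -0.0]
wrist_force: [-0.2, 0.1, -0.8]
opening: 0.075
tcp [0.5456 0.0087 0.1696] jaw 85.87 toolz [-0.001  0.001 -1.   ]
black_case 0.85 [[115.0, 413.0], [222.0, 409.0], [225.0, 488.0], [118.0, 492.0]] [0.542  0.1168 0.044 ] [(np.float64(0.092), np.float64(-1.9)), (np.float64(0.071), np.float64(83.3))]
black_case 0.85 [[-0.0, 59.0], [65.0, 59.0], [65.0, 180.0], [0.0, 180.0]] [ 0.4157 -0.1362  0.044 ] [(np.float64(0.046), np.float64(-16.7)), (np.float64(0.095), np.float64(85.3))]
black_case 0.5 [[87.0, 334.0], [88.0, 300.0], [253.0, 304.0], [252.0, 338.0]] [0.5372 0.0059 0.044 ] [(np.float64(0.027), np.float64(-92.6)), (np.float64(0.143), np.float64(-3.6))]
blue_spanner 0.6 [[86.0, 335.0], [87.0, 299.0], [254.0, 303.0], [253.0, 339.0]] [0.5449 0.005  0.014 ] [(np.float64(0.031), np.float64(-92.6)), (np.float64(0.161), np.float64(-3.6))]
```

View pics/f.png

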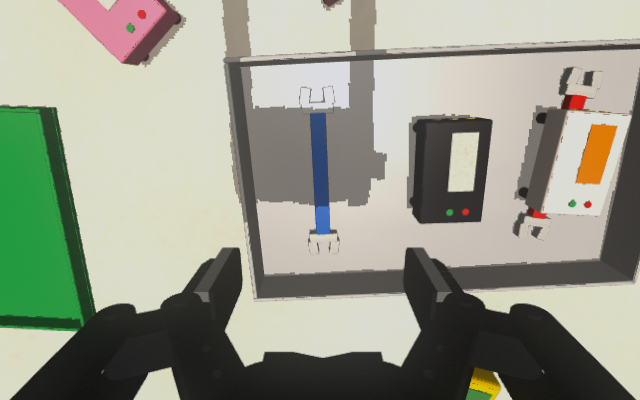

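```bash
python3 -m pendant '[[0,-3.5,-20,0,0,1,36],[0,0,-40,0,0,0,36],[0,0,-40,0,0,0,36],[0,0,-30,0,0,0,36],[0,0,-15,0,0,0,36],[0,0,-10,0,0,0,36],[0,0,-5,0,0,0,36],[0,0,0,0,0,0,36],[0,0,0,0,0,0,36]]'
```

```text
time: 8.65
tcp_pos: [0.547, 0.0041, 0.0115]
ee_rot: [0.028, 1.0, -0.0, 0.001]
wrist_force: [0.5, -0.1, 0.2]
opening: 0.0363
```

```bash
python3 -m pendant '[[-1,0,-2.5,0,0,0,36],[0,0,0,0,0,0,36],[0,0,0,0,0,0,5],[0,0,0,0,0,0,5],[0,0,0,0,0,0,5],[0,0,0,0,0,0,5],[0,0,0,0,0,0,5]]' 60
```

```text
time: 9.35
tcp_pos: [0.5451, 0.004, 0.0081]
ee_rot: [0.028, 1.0, -0.0, 0.0]
wrist_force: [-1.9, 0.4, 6.4]
opening: 0.0116
```

```bash
python3 -m pendant '[[0,0,8,0,0,0,5],[0,0,20,0,0,0,5],[0,0,30,0,0,0,5],[0,0,40,0,0,0,5],[0,0,20,0,0,0,5],[0,0,0,0,0,0,5],[0,0,0,0,0,0,5]]' 60
python3 - <<'E'
from h import *
save('wrist','g.png')
for n in ['tray','blue_spanner']:
  for d in silhouettes('top',n)[:2]+silhouettes('scene',n)[:1]: print(n,d['at'],d['p'],toz('top',[d['at']],.1))
E
```

```text
time: 10.05
tcp_pos: [0.5447, 0.0041, 0.1254]
ee_rot: [0.028, 1.0, -0.0, 0.0]
wrist_force: [-0.8, -0.2, -1.1]
opening: 0.0115
tray [158.4, 433.9] 0.66 [[ 0.5573338  -0.28755044  0.1       ]]
tray [176.4, 233.5] 0.75 [[0.52725592 0.12137681 0.1       ]]
blue_spanner [198.2, 295.2] 0.64 [[ 0.47977897 -0.00521443  0.1       ]]
blue_spanner [266.3, 306.9] 0.57 [[ 0.3438567  -0.02804192  0.1       ]]
```

View pics/g.png

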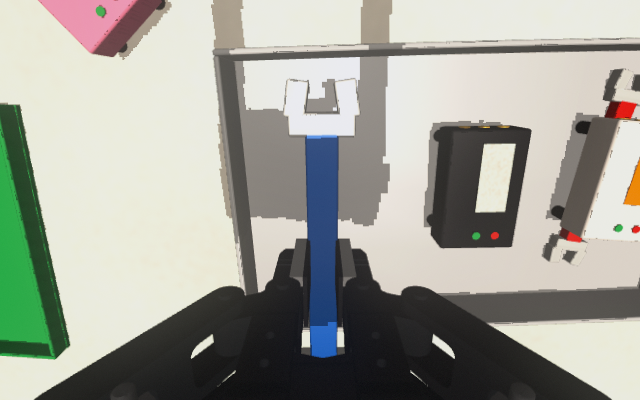

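```bash
python3 -m pendant '[[2,-20,0,0,0,0,5],[4,-40,0,0,0,0,5],[5,-45,0,0,0,-1,5],[5,-45,0,0,0,-1,5],[5,-45,0,0,0,0,5],[4,-45,0,0,0,0,5],[3,-41,0,0,0,0,5],[2,-25,0,0,0,0,5],[1,-10,0,0,0,0,5],[0,0,0,0,0,0,5],[0,0,0,0,0,0,5]]' 60
python3 - <<'E'
from h import *
a=get_image('wrist');b=get_image('top')[85:245,340:540]
cv2.imwrite('pics/i.png',np.hstack([cv2.resize(a,(400,250)),cv2.resize(b,(312,250),interpolation=2)])[:,:,::-1])
for d in silhouettes('wrist','tray')[:1]:
    r=cv2.boxPoints(cv2.minAreaRect(np.argwhere(d['mask']).astype(np.float32))); q=toz('wrist',r,.02); print(d['p'],r.round(),q.round(3),q.mean(0))
E
```

```text
time: 11.4
tcp_pos: [0.5755, -0.3107, 0.1247]
ee_rot: [0.045, 0.999, 0.001, -0.001]
wrist_force: [-0.7, -0.3, -1.1]
opening: 0.0118
0.93 [[ 25. 229.]
 [295. 229.]
 [295. 411.]
 [ 25. 411.]] [[ 0.45  -0.364  0.02 ]
 [ 0.663 -0.401  0.02 ]
 [ 0.677 -0.242  0.02 ]
 [ 0.462 -0.24   0.02 ]] [ 0.56290185 -0.31189394  0.02      ]
```

View pics/i.png

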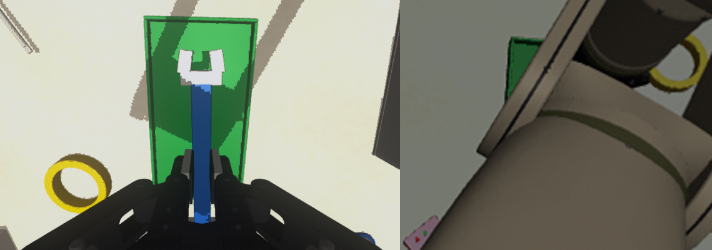

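```bash
python3 -m pendant '[[0,0,-20,0,0,0,5],[0,0,-35,0,0,0,5],[0,0,-30,0,0,0,5],[0,0,-15,0,0,0,5],[0,0,-8,0,0,0,5],[0,0,-4,0,0,0,5],[0,0,-2,0,0,0,5],[0,0,0,0,0,0,5],[0,0,0,0,0,0,5]]'
```

```text
time: 12.45
tcp_pos: [0.5766, -0.3125, 0.013]
ee_rot: [0.045, 0.999, -0.001, 0.001]
wrist_force: [-0.8, 0.0, -1.3]
opening: 0.0117
```

```bash
python3 -m pendant '[[0,0,-1.2,0,0,0,5],[0,0,0,0,0,0,5],[0,0,0,0,0,0,5]]'
```

```text
time: 12.75
tcp_pos: [0.5758, -0.312, 0.0105]
ee_rot: [0.045, 0.999, -0.0, 0.0]
wrist_force: [-0.7, -0.5, -0.9]
opening: 0.012
```

```bash
python3 -m pendant '[[0,0,-1.5,0,0,0,5],[0,0,0,0,0,0,5],[0,0,0,0,0,0,5]]';python3 -m pendant '[[0,0,-1,0,0,0,5],[0,0,0,0,0,0,5],[0,0,0,0,0,0,5]]'
```

```text
time: 13.05
tcp_pos: [0.5756, -0.3118, 0.0086]
ee_rot: [0.045, 0.999, 0.0, -0.0]
wrist_force: [0.6, 0.7, -0.6]
opening: 0.0114
time: 13.35
tcp_pos: [0.5758, -0.312, 0.0081]
ee_rot: [0.045, 0.999, -0.0, 0.0]
wrist_force: [-1.4, 1.0, 2.8]
opening: 0.0114
```

```bash
python3 -m pendant '[[0,0,0,0,0,0,36],[0,0,0,0,0,0,36],[0,0,0,0,0,0,36],[0,0,15,0,0,0,36],[0,0,35,0,0,0,36],[0,0,50,0,0,0,36],[0,0,50,0,0,0,36],[0,0,40,0,0,0,36],[-20,45,0,0,0,0,36],[-20,45,0,0,0,0,36],[-20,45,0,0,0,0,36],[-20,20,0,0,0,0,36],[0,0,0,0,0,0,36],[0,0,0,0,0,0,36]]'
python3 - <<'E'
from h import *
a=get_image('wrist');b=get_image('scene')
cv2.imwrite('pics/j.png',np.hstack([cv2.resize(a,(400,250)),cv2.resize(b,(400,250),interpolation=3)])[:,:,::-1])
for c in('wrist','scene'):
  for n,z in(('tray',.02),('blue_spanner',.014),('black_case',.044)):
    for d in silhouettes(c,n)[:4]: print(c,n,round(d['p'],2),np.round(d['at']),toz(c,[d['at']],z).round(3))
E
```

```text
time: 14.75
tcp_pos: [0.4961, -0.1568, 0.1993]
ee_rot: [0.045, 0.999, -0.001, 0.001]
wrist_force: [0.6, -0.2, 0.1]
opening: 0.0361
wrist tray 0.82 [216. 178.] [[ 0.531 -0.315  0.02 ]]
wrist blue_spanner 0.7 [229. 190.] [[ 0.549 -0.308  0.014]]
wrist black_case 0.93 [ 19. 524.] [[0.377 0.019 0.044]]
wrist black_case 0.82 [ 47. 324.] [[ 0.384 -0.147  0.044]]
scene tray 0.69 [174. 231.] [[ 0.584 -0.318  0.02 ]]
scene black_case 0.96 [169. 334.] [[ 0.394 -0.141  0.044]]
scene black_case 0.68 [280. 362.] [[0.545 0.116 0.044]]
scene black_case 0.62 [206. 390.] [[0.367 0.025 0.044]]
```

View pics/j.png

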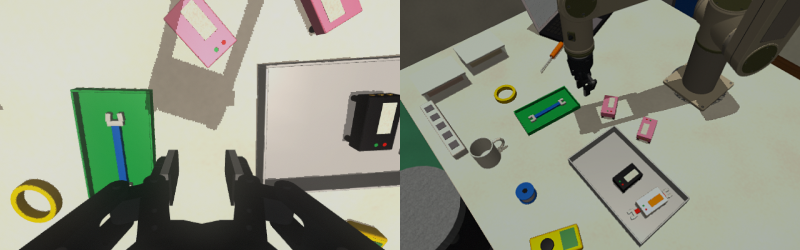

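```bash
python3 -c "
from cell import *
print(observe()['wrist_force'],finish_job())"
```

```text
the job is handed in; nothing more can be done
[ 0.26106987 -0.63159006 -0.18040793] None
```

The job is done and handed in. The black case stands on its feet in the middle of the bin, and the blue spanner lies flat in the green tray. I lowered each until the wrist force showed contact before letting go.

- **Case:** it measured about (0.545, 0.116) m at the end. My bin-centre estimates were (0.55, 0.11 to 0.124) m, so it sits in the middle third. The pressing force on setting it down reached about 12.5 N.
- **Spanner:** the last wrist and scene pictures show it inside the tray, lying along its length and clear of the walls. It was released at the same tool height at which I gripped it (8.1 mm).
- **Checks that disagreed:** the gripper read 11.6 mm on the 14 mm shank, but the spanner held firmly. In the last scene picture the network did not find the spanner; it did find it in the wrist picture, and I could see it in both.
- **Other limits:** the run took about 15 s. I did not touch the pink cases, or the white case and red spanner. At hand-in the gripper was clear of everything, with the wrist force near zero.

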